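Jack up one side of the cleaning tank and hold it

TASK

The steel cleaning tank is to get new rubber feet on the side that carries its jacking bracket. Set the small hydraulic jack flat on the bench with its saddle centred under the round lift pad of that bracket (marked on top by a ring with a centre dot), without shoving the tank or disturbing the other things, then pump the handle until both feet on that side stand at least 15 mm clear of the bench. Finish while holding the pump handle pressed fully down, with the tank carried on the jack and not touched by the robot.

Things in the scene. Friction and masses are not known exactly. Their poses are not given: they have to be found in the camera images.
- jack: the jack, light alloy, 0.9 kg: base plate 230 x 80 x 8 mm; origin: centre of its underside, x axis towards the saddle (the nose), z up. On the plate: round cylinder 58 mm across, 54 mm high, at x = +80 mm, under the saddle; pump block; between them a low gallery 30 mm wide, 36 mm high; fork with the handle's pivot; the handle runs to the rear (-x)
- pump_block (a point): centre of the top of the jack's square alloy pump block, the place to grasp the jack across its y: 44 x 44 mm in plan, from z = 8 to 58 mm, at x = -25 mm in the jack's frame, 105 mm behind the saddle's centre
- pivot (a point): the pump handle's pivot in the jack's fork, at x = -70 mm, z = 62 mm in the jack's frame
- saddle (a point): centre of the top face of the jack's round saddle, 38 mm across, 70 mm above the plate's underside when the ram is down, 80 mm ahead of the jack's origin; it rises up to about 32 mm
- pump (a joint): pump handle: 0 = up, 0.5 rad above level (start; a spring lifts it back), 0.5 = fully down, level. A full stroke, from up to down, lifts the saddle about 12 mm; as the handle comes up it sinks about 2 mm and is held there. A stroke short of about 0.45 gains nothing. Pressing the grip takes 2 to 5 N unloaded, 9 to 14 N under the tank. From 32 mm up the pump only by-passes: the handle still goes down
- grip (a point): centre of the black rubber grip, 26 mm thick and 85 mm long, on the handle, 190 mm from the pivot; goes 91 mm down and 23 mm to the rear in a full stroke
- tank: the steel cleaning tank, about 12 kg, case 360 (x) x 320 (y) x 277 mm high with its lid, on four rubber feet 36 mm across, 30 mm high; origin: centre between the undersides of its feet, z up. The jacking bracket stands out from the middle of its -y side, which faces the jack
- lift_pad (a point): centre of the flat underside of the round lift pad, 34 mm across, under the bracket's shelf, 205 mm from the tank's origin along its -y, 45 mm out from the wall, 78 mm above the bench at the start (8 mm above the lowered saddle). The ring and dot on the shelf lie straight above. Moves about 1 mm away from the jack per 4 mm of lift
- foot_near (a point): centre of the underside of the bracket-side foot nearer the robot (x = -150, y = -130 mm in the tank's frame); z is its height above the bench; rises about 0.8 times as much as the lift pad
- foot_far (a point): the same for the bracket-side foot farther from the robot (x = +150, y = -130 mm in the tank's frame)
- other_edge (a point): midway between the undersides of the two feet on the opposite side of the tank (y = +130 mm in its frame), about which it tips; must stay where it is
- new_foot_a: a new rubber foot, 36 mm across, 30 mm high, standing beside the bracket; a bystander, origin under its centre
- new_foot_b: another of the same, a bystander
- wrench: open-ended wrench 120 mm long lying beside the tank, a bystander
- nut_dish: small steel dish 80 mm across, 30 mm high, near the robot, a bystander
- spray_can: plain can 60 mm across, 160 mm high, a bystander
- injector: steel injector body standing upright, 142 mm high, a bystander
- brush: brush 170 mm long lying, a bystander
- shelf_edge (a point): middle of the outer edge of the bracket's shelf, top face, 92 mm above the bench: shelf 70 mm wide, 68 mm out from the wall, with two sloping braces beside the mark up to 135 mm. The jack's plate goes under the case; its cylinder keeps 16 mm from the wall when the saddle is centred

How it is judged:
On the way, in this order (a step that is already met when the one before it is completed fails the run):
1. jack stands flat on the bench, ram still down, saddle centred under the lift pad (within 12 mm) (horizontal distance between saddle and lift_pad below 0.012 m and angle between jack's own z axis and vertical below 0.05 rad and height (world z) of jack below 0.003 m and z of saddle in the frame of jack below 0.075 m and value of joint pump below 0.1 rad), for 0.2 s.
2. pumping has put the tank's weight on the saddle and both bracket-side feet have left the bench (contact force between jack and tank above 15 N and height (world z) of each of foot_near, foot_far above 0.003 m and horizontal distance between saddle and lift_pad below 0.02 m), for 0.1 s.
At the end, for the whole second after the job is handed in: Both bracket-side feet 15 mm or more above the bench, tank at rest on the jack only; saddle within 22 mm of the lift pad's centre, jack flat on the bench, robot pressing the handle (over 2 N, past 0.45 of 0.5 rad), not touching the tank, whose other side has shifted under 20 mm (height (world z) of each of foot_near, foot_far above 0.015 m and value of joint pump above 0.45 rad and contact force between any of the fingers, the arm and jack above 2 N and contact force between jack and tank above 25 N and contact force between each of the arm, the fingers and tank below 0.5 N and horizontal distance between saddle and lift_pad below 0.022 m and angle between jack's own z axis and vertical below 0.05 rad and height (world z) of jack below 0.003 m and linear speed of tank below 0.02 m/s and distance of other_edge from where it was at the start of the episode below 0.02 m); the arm keeps its last pose, push and grip.
It fails at once if the tank is shoved: its other side shifts more than 25 mm (distance of other_edge from where it was at the start of the episode above 0.025 m).
It fails at once if the tank is lifted off its lift pad's centre (height (world z) of any of foot_near, foot_far above 0.005 m and horizontal distance between saddle and lift_pad above 0.025 m).
It fails at once if the jack is tipped over (angle between jack's own z axis and vertical above 0.5 rad).
It fails at once if a bystander is disturbed (moved more than 30 mm) (distance of any of new_foot_a, new_foot_b, wrench, nut_dish, spray_can, injector, brush from where it was at the start of the episode above 0.03 m).
It also fails if it takes over 64 s, if anything falls off the work surface, if the arm or the gripper's body presses on something with over 40 N, if the wrist force passes 120 N, or if a joint passes its speed limit or range.

ROBOT

A 6-joint arm with a two-finger parallel gripper is mounted at the origin on the work surface. World frame = base frame: x ahead of the robot, y to its left, z up, the work surface at z = 0. Lengths are in m, angles in rad, forces in N, time in s.
With the tool pointing down it reaches from about 0.35 to 0.85 m from the base axis. Payload 8.1 kg.
Tool frame: the origin (TCP) lies between the finger pads; the fingertips stand 11 mm ahead of it and the grasp point (between the pads) lies 8 mm behind it; y points along the fingers, x is the direction in which the jaws open and shut, and the axes are right-handed (so a half turn about y gives the same grasp; the last joint's range is limited). The gripper opens to 93 mm and grips with 3 to 60 N. Pads are 15 mm wide; open, the fingers measure 128 mm over their backs; the gripper's body (75 mm by 188 mm) begins 65 mm behind the grasp point.
Start: joints at [-0.085, 0.13, 1.488, -0, 1.523, -0.085], TCP at [0.6, 0, 0.23] pointing down, gripper open.
Joint ranges: [-2.96, 2.96], [-0.89, 2.26], [0.02, 2.5], [-1.34, 4.48], [0, 2.73], [-2.66, 2.66]. Speed limits (rad/s): [2.39, 2.39, 2.79, 3.14, 3.14, 3.14].

INTERFACE

Orientations are given as a rotation vector (axis times angle).
In Python, from plant import readout, optics, robot gives the robot as it stands.
- The arm moves only by the shell command python3 -m creep 'ROWS' [FORCE]. ROWS is JSON, a list that holds one entry, the list of rows, each a list of 7 numbers: the closure, from 0 (fully open) to 1 (shut), then the shift along the tool's x, y, z in cm, then the turn, a rotation vector about the tool's x, y, z in degrees. In form: [[[grip, x, y, z, wx, wy, wz], ...]]. A call has exactly 8 rows; each row shifts and turns the pose as measured when the row begins, along the tool's axes as they then stand; what a row does not reach is not made up. A row lasts 1/10 s, in which the tool goes at most 50 mm and 8.59 degrees, less where a joint would pass 70% of its speed; a pose out of reach is approached as far as the arm can. A call is refused whole if a number of a shift passes 5 or a number of a turn 8.59, either way. A call with a gripper value outside its range is refused whole. The fingers move at their own pace and stop on an object; FORCE is the grip in N (left out, the last holds). Time passes only in rows, so rows that do not move let the fingers close, or fill a call up. It gives the time, the measured TCP pose, the force and the opening at its end, in the units of the state.
- readout.read_state(): the state, without advancing time (a new reading comes with each control period).
- optics.read_camera(name): name is "scene" or "side" or "wrist"; returns a dict with "frame" (420x560x3 uint8, red, green, blue), "depth" (420x560 float32, m along the optical axis (not along the pixel's ray), 0 where there is no reading), "intrinsics" (3x3 intrinsics, pixels), "R" (3x3) and "t" (3): a world point X has camera coordinates R X + t. Camera axes: x right, y down, z forward; pixel columns grow to the right and rows downward; lengths in m; the calibration is good to about 2 mm. The wrist camera is an equidistant fisheye: a pixel r from the principal point sees the ray r / f radians off the axis. A picture is of the moment at which its call begins.
- robot.close_job(): hands the job in, once; it reports no verdict.
The state is a dict: "t": time; "q": joint angles; "dq": joint speeds; "joint_torque": joint torques, N m; "tool_pos": TCP position; "orientation": TCP orientation; "force": force on the tool from outside, world axes, zero at the start; "wrist_torque": the same for the moment, N m; "opening": finger opening in m.
Only numpy, scipy, OpenCV 4.12 (cv2) and the standard library are available. Lean on these libraries where they do the work, as an engineer would, in place of code of your own. Each camera call takes 0.05 s, during which the arm holds its last target. There are 200 camera calls.

## Working session

There is one attempt and no reset: what is moved stays moved. The work goes in short steps, Python scripts to look and compute and a shell command to move; the robot and the scene stay as the last step left them, time stands still between calls to the robot, and variables do not carry over. Pictures are saved under pics/ and viewed, about 8 in all and at most 12, crops included, and the job is handed in when it is done.

```bash
ls; mkdir -p pics; cat > h.py <<'E'
import numpy as np, cv2
from plant import readout, optics, robot
from scipy.spatial.transform import Rotation as Rt
def cam(n,f=None):
    c=optics.read_camera(n)
    if f: cv2.imwrite('pics/'+f,c['frame'][:,:,::-1]); np.savez('pics/'+f[:-4],**c)
    return c
def pts(c):
    K=c['intrinsics'];h,w=c['depth'].shape
    u,v=np.meshgrid(np.arange(w),np.arange(h));d=c['depth']
    X=np.stack([(u-K[0,2])/K[0,0]*d,(v-K[1,2])/K[1,1]*d,d],-1)
    P=(X-c['t'])@c['R']; P[d==0]=np.nan
    return P
E
python3 - <<'E'
from h import *
s=readout.read_state();print({k:np.round(v,3) for k,v in s.items()})
a=cam('scene','s0.png');b=cam('side','d0.png')
for c in(a,b):print(c['intrinsics'].round(1).tolist(),(-c['R'].T@c['t']).round(3),c['R'].round(2).tolist())
E
```

```text
pics
{'t': np.float64(0.0), 'q': array([-0.085,  0.131,  1.489, -0.   ,  1.523, -0.085]), 'dq': array([-0.002, -0.001, -0.   , -0.   ,  0.001, -0.001]), 'joint_torque': array([-2.0000e-03, -5.5985e+01, -4.9176e+01,  7.7000e-02,  3.6000e-02,
       -0.0000e+00]), 'tool_pos': array([0.599, 0.   , 0.229]), 'orientation': array([-1.571e+00,  1.000e-03,  1.000e-03]), 'force': array([ 0.54 ,  0.024, -0.493]), 'wrist_torque': array([ 0.037, -0.032,  0.014]), 'opening': np.float64(0.093)}
[[402.6, 0.0, 279.3], [0.0, 402.6, 208.4], [0.0, 0.0, 1.0]] [-0.22  -0.225  1.156] [[0.24, -0.97, -0.01], [-0.76, -0.18, -0.62], [0.6, 0.15, -0.78]]
[[546.7, 0.0, 278.5], [0.0, 546.7, 200.6], [0.0, 0.0, 1.0]] [-0.264 -0.883  0.942] [[0.73, -0.68, 0.01], [-0.37, -0.41, -0.83], [0.57, 0.6, -0.56]]
```

View pictures.

View pics/s0.png

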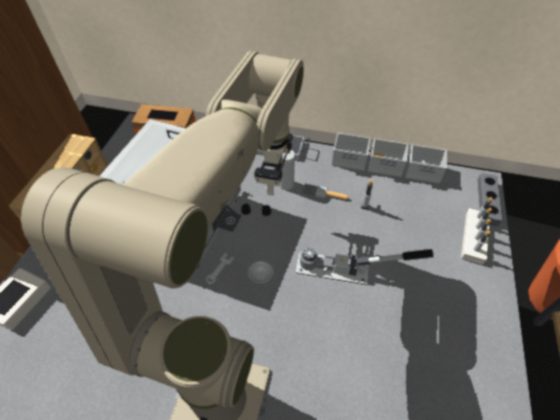

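View pics/d0.png

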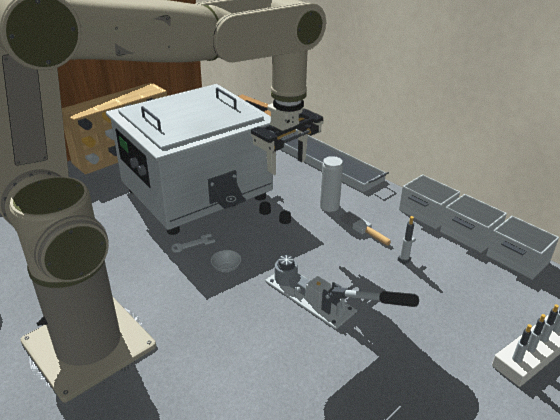

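```bash
cat >> h.py <<'E'
def ray(c,u,v,z):
    K=c['intrinsics'];o=-c['R'].T@c['t'];d=c['R'].T@np.array([(u-K[0,2])/K[0,0],(v-K[1,2])/K[1,1],1.])
    return o+d*(z-o[2])/d[2]
E
python3 - <<'E'
from h import *
c=dict(np.load('pics/d0.npz'));s=dict(np.load('pics/s0.npz'))
for n,k in(('side',c),('scene',s)):
    P=pts(k)
    for nm,pix in {'side':dict(mark=(231,199),saddle=(287,262),block=(322,288),grip=(400,298),footA=(265,208),footB=(285,216),dish=(226,260),caseL=(163,235)),'scene':dict(mark=(231,220),saddle=(309,258),block=(345,262),grip=(418,255),footA=(246,210),footB=(266,210),dish=(261,271))}[n].items():
        print(n,nm,P[pix[1],pix[0]].round(3))
    # jack plate/bottom region: points z 5..12mm
    M=(P[...,2]>0.004)&(P[...,2]<0.013)&(P[...,0]>0.35)&(P[...,0]<0.75)&(P[...,1]>-0.45)&(P[...,1]<-0.02)
    nb,l,st,ce=cv2.connectedComponentsWithStats(M.astype(np.uint8))
    for i in range(1,nb):
        if st[i,4]>40: print(n,st[i],P[l==i].mean(0).round(3),[np.round(x,3) for x in cv2.minAreaRect(P[l==i][:,:2].astype(np.float32))])
    lo=(140,150,440,335) if n=='side' else (190,190,440,300)
    im=k['frame'][lo[1]:lo[3],lo[0]:lo[2],::-1]
    f=2.6 if n=='side' else 3.2
    cv2.imwrite(f'pics/{n}crop.png',cv2.resize(im,None,fx=f,fy=f,interpolation=cv2.INTER_CUBIC))
E
```

```text
side mark [0.512 0.132 0.09 ]
side saddle [ 0.458 -0.153  0.07 ]
side block [ 0.464 -0.265  0.057]
side grip [ 0.47  -0.467  0.166]
side footA [0.62  0.111 0.02 ]
side footB [0.631 0.036 0.025]
side dish [0.394 0.012 0.01 ]
side caseL [0.337 0.224 0.001]
side [264 274  93  55 982] [ 0.448 -0.253  0.008] [array([ 0.465, -0.225]), array([0.084, 0.232]), np.float64(3.716)]
scene mark [0.515 0.13  0.09 ]
scene saddle [ 0.447 -0.148  0.067]
scene block [ 0.467 -0.26   0.054]
scene grip [ 0.476 -0.458  0.158]
scene footA [0.616 0.114 0.024]
scene footB [0.631 0.043 0.027]
scene dish [ 0.399 -0.002  0.006]
scene [296 251  73  34 548] [ 0.445 -0.236  0.008] [array([ 0.467, -0.221]), array([0.086, 0.241]), np.float64(1.205)]
```

View pics/sidecrop.png

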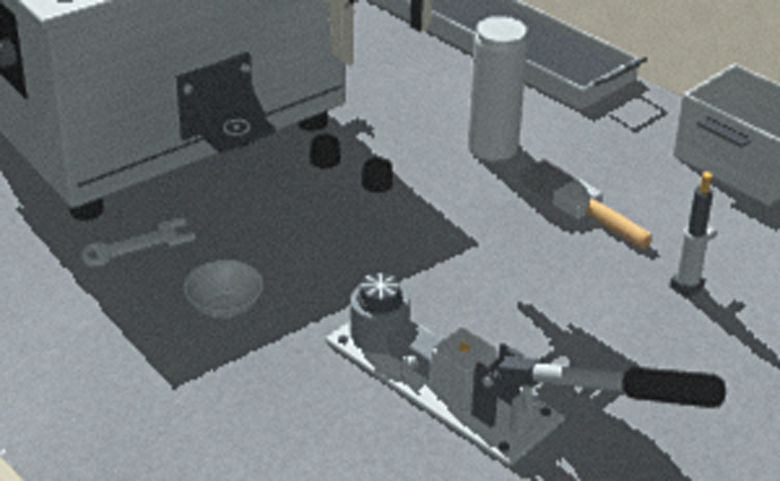

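View pics/scenecrop.png

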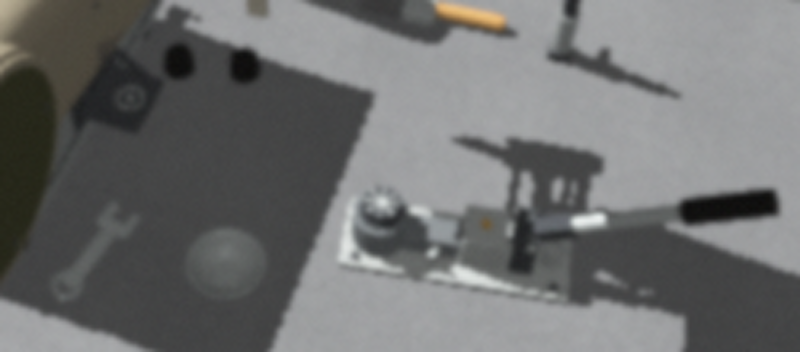

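```bash
python3 - <<'E'
from h import *
c=dict(np.load('pics/d0.npz'));s=dict(np.load('pics/s0.npz'))
print('mark',ray(c,230.8,198.8,.092).round(4),ray(s,230.3,220.3,.092).round(4))
print('saddle',ray(c,286.5,260.4,.07).round(4),ray(s,309.4,254,.07).round(4))
for n,k in(('side',c),('scene',s)):
    P=pts(k)
    box=lambda a,b:np.all((P>a)&(P<b),-1)
    W=P[box([.34,.12,.16],[.68,.26,.26])]
    if len(W)>50:
        for _ in range(4):
            a=np.polyfit(W[:,0],W[:,1],1);r=W[:,1]-np.polyval(a,W[:,0]);W=W[abs(r)<max(.004,1.5*abs(np.median(abs(r))))]
        print(n,'wall yaw deg',np.degrees(np.arctan(a[0])),'y at x=.512',np.polyval(a,.512),len(W))
    B=P[box([.40,-.31,.052],[.53,-.21,.062])];print('block',len(B),B.mean(0).round(4),cv2.minAreaRect(B[:,:2].astype(np.float32)))
    G=P[box([.38,-.55,.09],[.56,-.40,.19])];
    if len(G)>10:print('grip',len(G),G.mean(0).round(4),G.min(0).round(3),G.max(0).round(3), np.polyfit(G[:,1],G[:,0],1))
    C=P[box([.40,-.21,.066],[.53,-.1,.074])];print('sad pts',len(C),C.mean(0).round(4))
    pl=P[box([.40,-.36,.004],[.53,-.09,.012])];
    print(cv2.minAreaRect(pl[:,:2].astype(np.float32)))
    for nm,a,b in(('dish',[.3,-.08,.015],[.46,.08,.04]),('fB',[.58,-.02,.01],[.68,.08,.035]),('can',[.7,-.1,.14],[.95,.2,.18])):
        D=P[box(a,b)]
        if len(D)>5:print(nm,D.min(0).round(3),D.max(0).round(3))
E
```

```text
mark [0.5102 0.1305 0.092 ] [0.5122 0.1312 0.092 ]
saddle [ 0.4608 -0.1473  0.07  ] [ 0.4598 -0.1464  0.07  ]
side wall yaw deg -7.319093376322577 y at x=.512 0.17715524428725946 2070
block 293 [ 0.4637 -0.2552  0.0576] ((0.4681738317012787, -0.2666412889957428), (0.046920761466026306, 0.08173540234565735), 2.9814088344573975)
grip 530 [ 0.4728 -0.4573  0.157 ] [ 0.463 -0.5    0.115] [ 0.491 -0.401  0.185] [-0.07102547  0.4402773 ]
sad pts 136 [ 0.4609 -0.146   0.0702]
((0.46506911516189575, -0.22573556005954742), (0.12085703760385513, 0.2686212956905365), 0.7674118876457214)
dish [ 0.342 -0.046  0.015] [0.423 0.036 0.035]
fB [0.622 0.027 0.01 ] [0.659 0.068 0.034]
can [ 0.754 -0.024  0.14 ] [0.817 0.034 0.165]
block 184 [ 0.467  -0.2524  0.0576] ((0.4697686731815338, -0.26837050914764404), (0.045021817088127136, 0.08265988528728485), 2.2382826805114746)
grip 313 [ 0.4762 -0.451   0.156 ] [ 0.466 -0.498  0.121] [ 0.495 -0.401  0.183] [-0.03715011  0.45944802]
sad pts 90 [ 0.4628 -0.144   0.0697]
((0.46491366624832153, -0.22767700254917145), (0.12783430516719818, 0.2651435434818268), 0.6489652395248413)
dish [ 0.344 -0.044  0.015] [0.423 0.033 0.034]
fB [0.623 0.029 0.011] [0.657 0.061 0.034]
can [ 0.755 -0.022  0.141] [0.813 0.019 0.164]
```

```bash
python3 -m creep '[[[0,-1.9,0,-3.6,0,0,0],[0,-1.9,0.5,-3.6,0,0,0],[0,-1.9,1,-3.6,0,0,0],[0,-1.9,1.5,-3.6,0,0,0],[0,-1.9,1.5,-3.6,0,0,0],[0,-1.9,1.5,-3.6,0,0,0],[0,-1.9,1.5,-3.6,0,0,0],[0,0,0,0,0,-3,0]]]' 40
```

```text
t: 0.9
tool_pos: [0.4604, -0.2582, 0.1477]
orientation: [-1.568, -0.042, 0.049]
force: [0.5, 0.7, -0.3]
opening: 0.093
```

```bash
python3 -m creep '[[[0,0.6,0,0.6,0,0,0],[0,0,2,0,0,0,0],[0,0,2,0,0,0,0],[0,0,2,0,0,0,0],[0,0,1,0,0,0,0],[0,0,1,0,0,0,0],[0,0,0,0,0,0,0],[0,0,0,0,0,0,0]]]'; python3 - <<'E'
from h import *
cam('side','d1.png');cam('wrist','w1.png')
import cv2
a=cv2.imread('pics/d1.png')[200:360,220:440];b=cv2.imread('pics/w1.png')
a=cv2.resize(a,(420,305));b=cv2.resize(b,(380,285))
cv2.imwrite('pics/m1.png',np.hstack([a,cv2.copyMakeBorder(b,0,20,0,0,cv2.BORDER_CONSTANT)]))
E
```

```text
t: 1.7
tool_pos: [0.469, -0.248, 0.0657]
orientation: [-1.567, -0.039, 0.044]
force: [-0.1, 0.5, 0.4]
opening: 0.0929
```

View pics/m1.png

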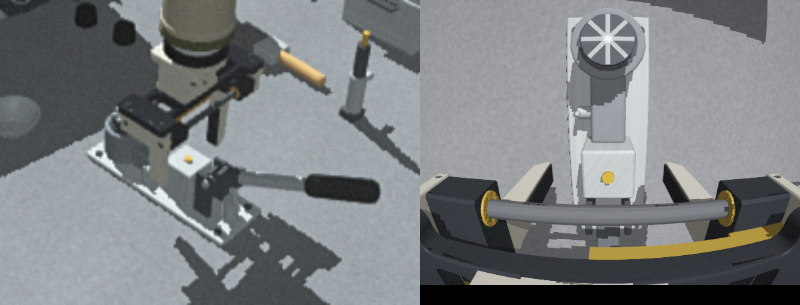

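```bash
python3 -m creep '[[[0,-0.2,1,-0.2,0,0,0],[0,0,1,-0.1,0,0,0],[0,0,1,0,0,0,0],[0,0,0.5,0,0,0,0],[0,0,0,0,0,0,0],[0.3,0,0,0,0,0,0],[0.4,0,0,0,0,0,0],[0.45,0,0,0,0,0,0]]]' 40
```

```text
t: 2.6
tool_pos: [0.4676, -0.2524, 0.0292]
orientation: [-1.569, -0.04, 0.041]
force: [0.1, -1.1, -0.8]
opening: 0.0734
```

```bash
python3 -m creep '[[[0.6,0,0,0,0,0,0],[0.7,0,0,0,0,0,0],[0.8,0,0,0,0,0,0],[0.8,0,0,0,0,0,0],[0.8,0,0,0,0,0,0],[0.8,0,0,0,0,0,0],[0.8,0,-0.3,0,0,0,0],[0.8,0,-0.3,0,0,0,0]]]' 40
```

```text
t: 3.4
tool_pos: [0.4662, -0.2514, 0.0339]
orientation: [-1.567, -0.038, 0.044]
force: [0.3, -0.3, -9.5]
opening: 0.0437
```

```bash
python3 -m creep '[[[0.8,1,-0.2,0,0,3,0],[0.8,1,-0.2,0,0,4,0],[0.8,0.6,-0.2,0,0,3.4,0],[0.8,0,0,2,0,0,0],[0.8,0,0,3,0,0,0],[0.8,0,0,3,0,0,0],[0.8,0,0,2,0,0,0],[0.8,0,0,0,0,0,0]]]'
```

```text
t: 4.2
tool_pos: [0.4987, -0.1461, 0.033]
orientation: [-1.559, 0.126, -0.094]
force: [0.3, -0.8, -10.1]
opening: 0.0438
```

```bash
cat >> h.py <<'E'
def tool():
    s=readout.read_state();R=Rt.from_rotvec(s['orientation']).as_matrix()
    yaw=np.degrees(np.arctan2(R[1,0],R[0,0]))
    print('t',round(float(s['t']),2),'pos',np.round(s['tool_pos'],4),'yaw',yaw.round(2),'x.z',np.degrees(R[2,0]).round(2),'z.z',np.degrees(R[2,2]).round(2),'F',np.round(s['force'],1),'op',round(float(s['opening']),4))
    return np.array(s['tool_pos']),R
E
python3 -c "
from h import *
p,R=tool()
print(((np.array([.498,.029,.033])-p)@R*100).round(2), ((np.array([.4903,-.0305,.033])-p)@R*100).round(2))"
```

```text
t 4.2 pos [ 0.4987 -0.1461  0.033 ] yaw -8.03 x.z -1.24 z.z 0.45 F [  0.3  -0.8 -10.1] op 0.0438
[-2.52  0.19 17.33] [-2.45  0.14 11.33]
```

```bash
python3 -m creep '[[[0.8,-0.5,0,1.5,-0.4,-0.7,-1.2],[0.8,-0.5,0,2.5,0,0,0],[0.8,-0.5,0,3,0,0,0],[0.8,-0.5,0,2.5,0,0,0],[0.8,-0.4,0,1.5,0,0,0],[0.8,0,0,0,0,0,0],[0.8,0,0,0,0,0,0],[0.8,0,0,0,0,0,0]]]' ; python3 -c "
from h import *
p,R=tool()
print(((np.array([.498,.029,.033])-p)@R*100).round(2))
c=cam('side','d2.png');s=cam('scene','s2.png')
a=c['frame'][150:330,160:380,::-1];b=s['frame'][180:300,200:350,::-1]
cv2.imwrite('pics/m2.png',np.hstack([cv2.resize(a,(440,360)),cv2.resize(b,(360,288)).copy() if 0 else cv2.resize(b,(450,360))])[:,:800])"
```

```text
t: 5.0
tool_pos: [0.4849, -0.0324, 0.0305]
orientation: [-1.569, 0.106, -0.095]
force: [0.1, 2.7, -6.0]
opening: 0.0441
t 5.0 pos [ 0.4849 -0.0324  0.0305] yaw -7.31 x.z -0.39 z.z -0.03 F [ 0.1  2.7 -6. ] op 0.0441
[ 0.52 -0.26  6.26]
```

View pics/m2.png

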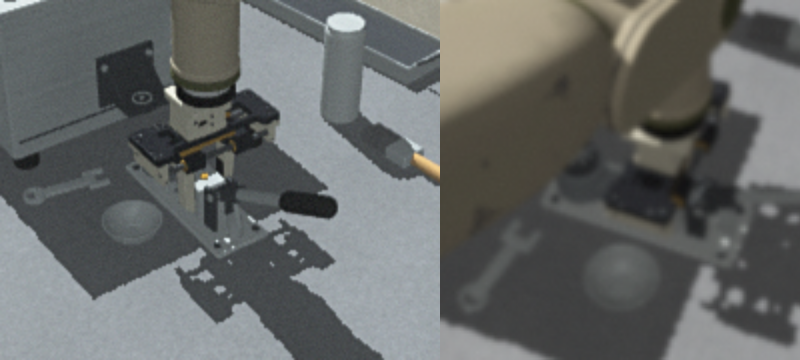

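```bash
python3 - <<'E'
from h import *
w=cam('wrist','w2.png');print(w['intrinsics'].round(1).tolist(),(-w['R'].T@w['t']).round(3),w['R'].round(2).tolist())
cv2.imwrite('pics/w2b.png',cv2.resize(w['frame'][:,:,::-1],(784,588),interpolation=cv2.INTER_CUBIC))
s=dict(np.load('pics/s2.npz'));P=pts(s)
m=np.all((P>[.46,.02,.06])&(P<[.55,.12,.08]),-1);print(m.sum(),P[m].mean(0).round(4),np.percentile(P[m],[5,95],axis=0).round(4))
E
```

```text
[[325.2, 0.0, 276.6], [0.0, 325.2, 205.8], [0.0, 0.0, 1.0]] [0.495 0.042 0.184] [[0.99, -0.13, -0.01], [-0.12, -0.95, 0.27], [-0.04, -0.27, -0.96]]
56 [0.4925 0.0673 0.0685] [[0.4787 0.0577 0.0615]
 [0.5103 0.0794 0.0732]]
```

View pics/w2b.png

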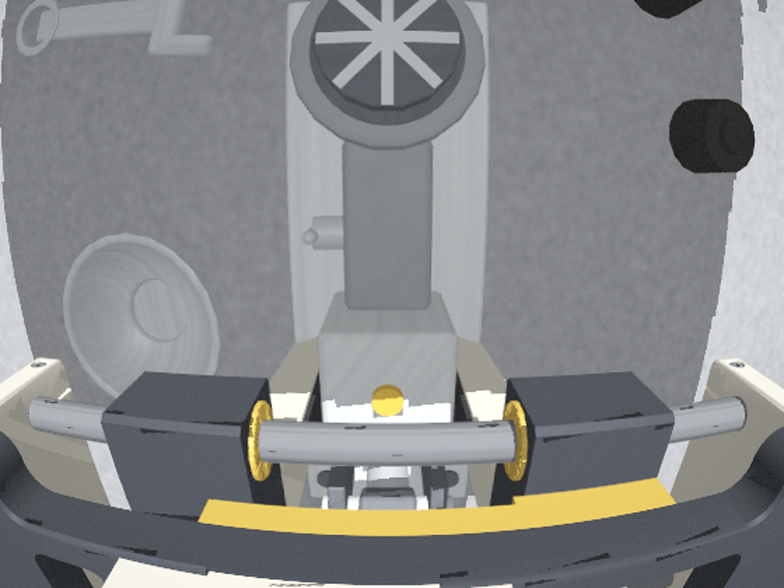

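```bash
cat >> h.py <<'E'
def fray(c,u,v,z):
    K=c['intrinsics'];a,b=(u-K[0,2])/K[0,0],(v-K[1,2])/K[1,1];r=np.hypot(a,b)
    d=c['R'].T@np.array([a/r*np.sin(r),b/r*np.sin(r),np.cos(r)]);o=-c['R'].T@c['t']
    return o+d*(z-o[2])/d[2]
E
python3 - <<'E'
from h import *
w=dict(np.load('pics/w2.npz'))
p,R=tool()
q=fray(w,276.8,26.8,.0705);print('saddle',q.round(4)); g=fray(w,276.5,286,.0585);print('block dot',g.round(4))
print('rel tool cm',((q-p)@R*100).round(2),((g-p)@R*100).round(2))
print('move cm',((np.array([.5115,.1325,.0705])-q)@R*100).round(2), 'resid if p+105', (p+.105*R[:,2]).round(4))
E
```

```text
t 5.15 pos [ 0.4849 -0.0326  0.0305] yaw -7.35 x.z -0.39 z.z -0.03 F [-1.1  0.7 -6.1] op 0.0437
saddle [0.4979 0.0744 0.0705]
block dot [ 0.4843 -0.0291  0.0585]
rel tool cm [-0.1  -4.01 10.78] [-0.12 -2.8   0.33]
move cm [ 0.6  -0.01  5.93] resid if p+105 [0.4983 0.0716 0.0304]
```

```bash
python3 -m creep '[[[0.8,0.2,-0.15,0,0,0,-0.4],[0.8,0.2,0,0.8,0,0,0],[0.8,0.2,0,1.2,0,0,0],[0.8,0,0,1.2,0,0,0],[0.8,0,0,1.2,0,0,0],[0.8,0,0,1,0,0,0],[0.8,0,0,0.5,0,0,0],[0.8,0,0,0,0,0,0]]]' ; python3 -c "
from h import *
p,R=tool()
print('left cm',((np.array([.5115,.1325,p[2]])-(p+.107*R[:,2]-.001*R[:,0]))@R*100).round(2))"
```

```text
t: 5.95
tool_pos: [0.4985, 0.0297, 0.0307]
orientation: [-1.57, 0.103, -0.1]
force: [-0.6, -1.6, -8.7]
opening: 0.0438
t 5.95 pos [0.4985 0.0297 0.0307] yaw -7.39 x.z -0.11 z.z -0.1 F [-0.6 -1.6 -8.7] op 0.0438
left cm [ 0.07 -0.02 -0.34]
```

```bash
python3 -m creep '[[[0.8,0.1,0,-0.2,0,0,0],[0.8,0,0.1,0,0,0,0],[0.8,0,0.1,0,0,0,0],[0.8,0,0,0,0,0,0],[0.4,0,0,0,0,0,0],[0.25,0,0,0,0,0,0],[0.1,0,0,0,0,0,0],[0,0,0,0,0,0,0]]]' ; python3 -c "
from h import *
p,R=tool()
w=cam('wrist','w3.png')
c=w['frame'][:320,100:460,::-1]
cv2.imwrite('pics/w3b.png',cv2.resize(c,(675,600),interpolation=cv2.INTER_CUBIC))"
```

```text
t: 6.75
tool_pos: [0.5035, 0.0259, 0.0341]
orientation: [-1.57, 0.098, -0.107]
force: [0.4, -0.0, -0.6]
opening: 0.0713
t 6.75 pos [0.5035 0.0259 0.0341] yaw -7.47 x.z 0.34 z.z -0.06 F [ 0.4 -0.  -0.6] op 0.0713
```

View pics/w3b.png

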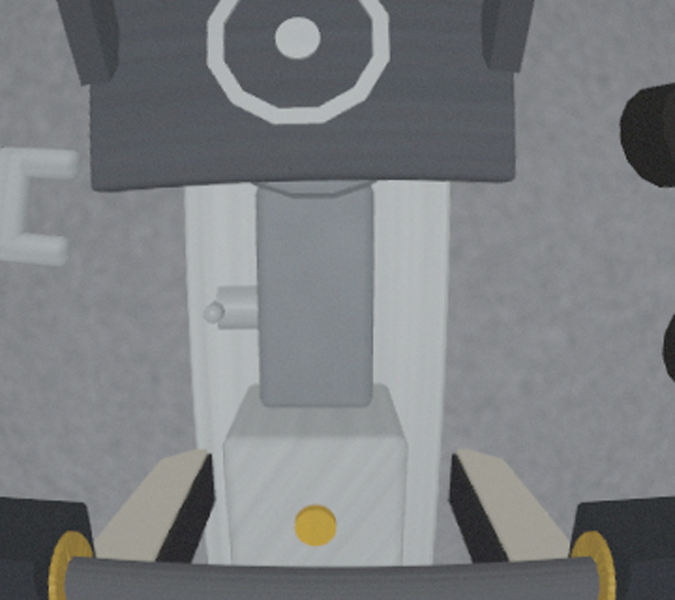

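```bash
python3 - <<'E'
from h import *
w=dict(np.load('pics/w3.npz'));p,R=tool()
m=fray(w,258.7,20.3,.092);d=fray(w,268.5,280,.0582)
# jack axis from gallery edges (top z=.036): gallery x centre near rows
def px(a,b):return a/1.875+100,b/1.875
gl=[fray(w,*px(*q),.036+.008*0) for q in((257,190),(260,403),(374,190),(372,403))]
pl=[fray(w,*px(*q),.008) for q in((186,190),(192,400),(449,190),(441,400))]
for g in(gl,pl):
    a=(g[0]+g[2])/2-(g[1]+g[3])/2;print('mid',((g[0]+g[2])/2).round(4),'width',np.linalg.norm(g[0]-g[2]).round(4),'heading',np.degrees(np.arctan2(a[1],a[0])).round(2), np.degrees(np.arctan2(*(g[0]-g[1])[1::-1])).round(2),np.degrees(np.arctan2(*(g[2]-g[3])[1::-1])).round(2))
print('mark',m.round(4),'dot',d.round(4))
for hd in(82,82.7,84):
    h=np.array([np.cos(np.radians(hd)),np.sin(np.radians(hd)),0]);n=np.array([h[1],-h[0],0])
    e=m-d;print(hd,'mark ahead of dot',(e@h).round(4),'right',(e@n).round(4))
E
```

```text
t 6.8 pos [0.5036 0.0259 0.0342] yaw -7.46 x.z 0.36 z.z -0.06 F [0.  1.2 0.3] op 0.0754
mid [0.5093 0.1086 0.036 ] width 0.0288 heading 82.37 82.09 82.66
mid [0.5095 0.1107 0.008 ] width 0.0775 heading 81.99 81.79 82.18
mark [0.5105 0.1307 0.092 ] dot [0.4991 0.0307 0.0582]
82 mark ahead of dot 0.1006 right -0.0026
82.7 mark ahead of dot 0.1006 right -0.0014
84 mark ahead of dot 0.1006 right 0.0009
```

```bash
python3 -m creep '[[[0,-0.3,0,0,0,0,0],[0,0,-1.5,0,0,0,0],[0,0,-3,0,0,0,0],[0,0,-4,0,0,0,0],[0,0,-4.5,0,0,0,0],[0.5,0,-4.5,0,0,0,0],[1,0,-4.5,-1,0,0,0],[1,0,-0.5,-4,0,0,0]]]' ; python3 -c "
from h import *
c=cam('side','d4.png');p,R=tool();P=pts(c)
m=np.all((P>[.40,-.28,.085])&(P<[.53,-.07,.20]),-1)
# grip: dark pixels
m&=(c['frame'].max(-1)<60);G=P[m];print(len(G),G.mean(0).round(4),G.min(0).round(4),G.max(0).round(4),np.polyfit(G[:,1],G[:,0],1).round(4),np.polyfit(G[:,1],G[:,2],1).round(4))
cv2.imwrite('pics/m4.png',cv2.resize(c['frame'][120:320,140:400,::-1],(780,600)))
"
```

```text
t: 7.6
tool_pos: [0.4889, -0.0204, 0.2645]
orientation: [-1.57, 0.099, -0.097]
force: [1.2, -0.3, -0.2]
opening: 0.0738
t 7.65 pos [ 0.4875 -0.0268  0.2628] yaw -7.35 x.z -0.19 z.z -0.32 F [ 0.2 -4.4  0.9] op 0.0697
274 [ 0.4643 -0.1854  0.1616] [ 0.4539 -0.2192  0.1203] [ 0.4804 -0.1308  0.1832] [0.0257 0.469 ] [-0.4583  0.0766]
```

View pics/m4.png

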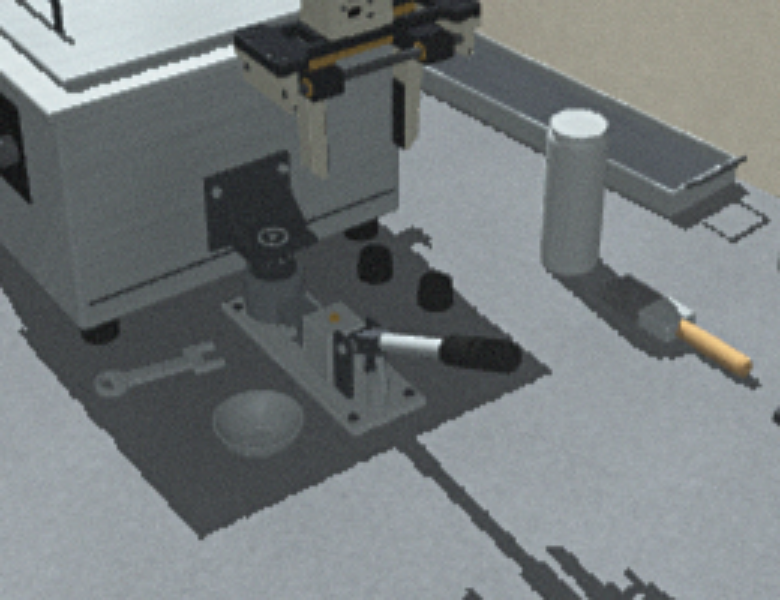

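```bash
python3 -m creep '[[[1,0,0,-2,0,0,0],[1,0,0,-3,0,0,0],[1,0,0,-3,0,0,0],[1,0,0.5,-3,0,0,0],[1,0,1,-2,0,0,0],[1,0,1,-1,0,0,0],[1,0,1,0,0,0,0],[1,0,0,0,0,0,0]]]' ; python3 -c "
from h import *
p,R=tool()
print('to go cm',((np.array([.470,-.179,.185])-p)@R*100).round(2))"
```

```text
t: 8.45
tool_pos: [0.4668, -0.1714, 0.226]
orientation: [-1.573, 0.106, -0.101]
force: [-0.6, 0.6, -0.0]
opening: 0.0056
t 8.45 pos [ 0.4668 -0.1714  0.226 ] yaw -7.56 x.z -0.16 z.z -0.29 F [-0.6  0.6 -0. ] op 0.0056
to go cm [ 0.43  4.11 -0.69]
```

```bash
python3 -m creep '[[[1,0.4,1,-0.7,0,0,0],[1,0,1.2,0,0,0,0],[1,0,1,0,0,0,0],[1,0,0.7,0,0,0,0],[1,0,0.4,0,0,0,0],[1,0,0.3,0,0,0,0],[1,0,0,0,0,0,0],[1,0,0,0,0,0,0]]]' ; python3 -c "
from h import *
p,R=tool()
print('to go cm',((np.array([.470,-.179,.185])-p)@R*100).round(2))"
```

```text
t: 9.25
tool_pos: [0.4712, -0.1763, 0.1767]
orientation: [-1.573, 0.102, -0.098]
force: [-0.1, 0.8, 1.1]
opening: 0.0002
t 9.25 pos [ 0.4712 -0.1763  0.1767] yaw -7.3 x.z -0.1 z.z -0.25 F [-0.1  0.8  1.1] op 0.0002
to go cm [-0.09 -0.83 -0.29]
```

```bash
python3 -m creep '[[[1,0,1.2,-0.6,0,0,0],[1,0,1.2,-0.55,0,0,0],[1,0,1.2,-0.45,0,0,0],[1,0,1.2,-0.4,0,0,0],[1,0,1.2,-0.3,0,0,0],[1,0,1.2,-0.2,0,0,0],[1,0,1,-0.1,0,0,0],[1,0,0.5,0,0,0,0]]]' ; python3 -c "
from h import *
p,R=tool();print('to go down cm',(p[2]-.086)*100)"
```

```text
t: 10.05
tool_pos: [0.4693, -0.205, 0.0853]
orientation: [-1.572, 0.098, -0.103]
force: [-3.8, 3.8, 15.3]
opening: 0.0002
t 10.05 pos [ 0.4693 -0.205   0.0853] yaw -7.32 x.z 0.17 z.z -0.21 F [-3.8  3.8 15.3] op 0.0002
to go down cm -0.07407188703528189
```

```bash
python3 -m creep '[[[1,0,0.2,0,0,0,0],[1,0,-1.2,0.1,0,0,0],[1,0,-1.4,0.2,0,0,0],[1,0,-1.4,0.3,0,0,0],[1,0,-1.5,0.4,0,0,0],[1,0,-1.5,0.5,0,0,0],[1,0,-1.5,0.6,0,0,0],[1,0,-1,0.4,0,0,0]]]' ; python3 -c "
from h import *
p,R=tool();print('to go cm',((np.array([.471,-.177,.182])-p)@R*100).round(2))
c=cam('side','d5.png');s=cam('scene','s5.png')
old=dict(np.load('pics/d4.npz'))
for k in (old,c):
    P=pts(k);m=np.all((P>[.40,-.28,.085])&(P<[.53,-.07,.20]),-1)&(k['frame'].max(-1)<60);G=P[m];print('grip',len(G),G.mean(0).round(4))
    m=np.all((P>[.48,.09,.085])&(P<[.54,.16,.11]),-1);print('shelf z',m.sum(),np.median(P[m],0).round(4))
    m=np.all((P>[.30,.13,.15])&(P<[.75,.3,.4]),-1);print('case',P[m].mean(0).round(4),np.percentile(P[m][:,2],99).round(4))
a=c['frame'][150:310,140:380,::-1]
cv2.imwrite('pics/m5.png',cv2.resize(a,(780,520),interpolation=cv2.INTER_CUBIC))"
```

```text
t: 10.85
tool_pos: [0.4713, -0.1794, 0.1788]
orientation: [-1.571, 0.103, -0.101]
force: [1.2, 1.4, 1.5]
opening: 0.0004
t 10.85 pos [ 0.4713 -0.1794  0.1788] yaw -7.43 x.z -0.04 z.z -0.13 F [1.2 1.4 1.5] op 0.0004
to go cm [-0.06 -0.32  0.24]
grip 274 [ 0.4643 -0.1854  0.1616]
shelf z 253 [0.5126 0.1274 0.0922]
case [0.4576 0.2122 0.232 ] 0.2832
grip 273 [ 0.4646 -0.1879  0.1588]
shelf z 256 [0.5119 0.1294 0.0925]
case [0.4885 0.2014 0.2329] 0.2798
```

View pics/m5.png

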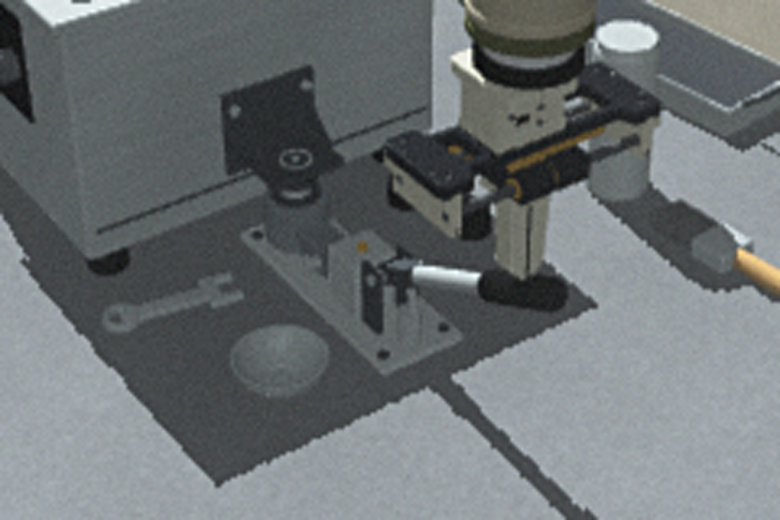

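```bash
python3 -m creep '[[[1,0,-0.6,0.3,0,0,0],[1,0,1.5,-0.4,0,0,0],[1,0,1.5,-0.6,0,0,0],[1,0,1.5,-0.5,0,0,0],[1,0,1.5,-0.4,0,0,0],[1,0,1.5,-0.3,0,0,0],[1,0,1.4,-0.2,0,0,0],[1,0,0.6,0,0,0,0]]]' ; python3 -c "
from h import *
p,R=tool();print('to go down cm',(p[2]-.0855)*100)"
```

```text
t: 11.75
tool_pos: [0.4715, -0.2053, 0.0949]
orientation: [-1.578, 0.096, -0.108]
force: [-0.6, 2.0, 13.5]
opening: 0.0002
t 11.75 pos [ 0.4715 -0.2053  0.0949] yaw -7.43 x.z 0.44 z.z -0.52 F [-0.6  2.  13.5] op 0.0002
to go down cm 0.9358483227934894
```

Not quite down; finish the stroke, hold, and measure with the handle pressed.

```bash
python3 -m creep '[[[1,0,0.6,-0.1,0,0,0],[1,0,0.6,0,0,0,0],[1,0,0.5,0,0,0,0],[1,0,0.3,0,0,0,0],[1,0,0.2,0,0,0,0],[1,0,0.2,0,0,0,0],[1,0,0.2,0,0,0,0],[1,0,0.2,0,0,0,0]]]' ; cat > meas.py <<'E'
from h import *
import sys
c=cam('side','d%s.png'%sys.argv[1]);p,R=tool()
old=dict(np.load('pics/d4.npz'))
for k in (old,c):
    P=pts(k);B=lambda a,b:P[np.all((P>a)&(P<b),-1)]
    G=B([.485,.105,.085],[.54,.15,.135]);print('shelf',len(G),np.median(G,0).round(4))
    J=B([.44,-.09,.003],[.56,.02,.014]);print('plate',len(J),np.median(J,0).round(4))
    K=B([.48,.0,.05],[.52,.06,.066]);print('block',len(K),np.median(K,0).round(4))
    S=B([.48,.09,.06],[.54,.14,.1]);print('sad',len(S))
E
python3 meas.py 6
```

```text
t: 12.55
tool_pos: [0.4727, -0.2069, 0.0831]
orientation: [-1.576, 0.097, -0.107]
force: [-10.2, 6.7, 26.5]
opening: 0.0007
t 12.6 pos [ 0.4728 -0.2069  0.0831] yaw -7.46 x.z 0.4 z.z -0.44 F [-10.2   7.3  25.7] op 0.0003
shelf 199 [0.5142 0.1256 0.0922]
plate 472 [ 0.4798 -0.0344  0.0078]
block 138 [0.4997 0.0294 0.0584]
sad 229
shelf 203 [0.5125 0.124  0.1038]
plate 376 [ 0.4732 -0.0315  0.0081]
block 140 [0.4986 0.0306 0.0582]
sad 98
```

```bash
python3 -m creep '[[[1,-0.1,-0.6,0,0,0,0],[1,-0.1,-1.3,0.1,0,0,0],[1,-0.1,-1.5,0.2,0,0,-0.4],[1,0,-1.5,0.3,0,0,0],[1,0,-1.6,0.5,0,0,0],[1,0,-1.6,0.6,0,0,0],[1,0,-1.6,0.6,0,0,0],[1,0,-1,0.4,0,0,0]]]'; python3 meas.py 7|head -1
```

```text
t: 13.4
tool_pos: [0.4708, -0.1771, 0.194]
orientation: [-1.575, 0.095, -0.113]
force: [0.5, 1.0, 0.5]
opening: 0.0003
t 13.45 pos [ 0.4715 -0.177   0.1955] yaw -7.55 x.z 0.78 z.z -0.35 F [1.2 0.2 0.9] op 0.0005
```

```bash
python3 -m creep '[[[1,0,1.2,-0.1,0,0,0.8],[1,0,1.4,-0.3,0,0,0],[1,0,1.4,-0.6,0,0,0],[1,0,1.4,-0.5,0,0,0],[1,0,1.4,-0.4,0,0,0],[1,0,1.4,-0.35,0,0,0],[1,0,1.4,-0.25,0,0,0],[1,0,1.4,-0.15,0,0,0]]]' ; python3 -c "
from h import *
p,R=tool();print('to go down cm',(p[2]-.084)*100)"
```

```text
t: 14.25
tool_pos: [0.4703, -0.2073, 0.0813]
orientation: [-1.576, 0.101, -0.107]
force: [-4.7, 11.5, 39.4]
opening: 0.0006
t 14.25 pos [ 0.4703 -0.2073  0.0813] yaw -7.56 x.z 0.23 z.z -0.41 F [-4.7 11.5 39.4] op 0.0006
to go down cm -0.2702765756585526
```

```bash
python3 -m creep '[[[1,0,-0.1,0,0,0,0],[1,0,0,0,0,0,0],[1,0,0,0,0,0,0],[1,0,0,0,0,0,0],[1,0,0,0,0,0,0],[1,0,0,0,0,0,0],[1,0,0,0,0,0,0],[1,0,0,0,0,0,0]]]'; python3 meas.py 8; python3 - <<'E'
from h import *
c=dict(np.load('pics/d8.npz'))
cv2.imwrite('pics/m8.png',cv2.resize(c['frame'][130:310,120:390,::-1],(780,520),interpolation=cv2.INTER_CUBIC))
E
```

```text
t: 15.05
tool_pos: [0.4704, -0.2072, 0.0844]
orientation: [-1.57, 0.103, -0.106]
force: [-4.7, 3.3, 18.4]
opening: 0.0006
t 15.1 pos [ 0.4704 -0.2071  0.0844] yaw -7.64 x.z 0.09 z.z -0.06 F [-4.   6.4 19.5] op 0.0008
shelf 199 [0.5142 0.1256 0.0922]
plate 472 [ 0.4798 -0.0344  0.0078]
block 138 [0.4997 0.0294 0.0584]
sad 229
shelf 214 [0.5104 0.1232 0.1144]
plate 363 [ 0.473  -0.0308  0.0082]
block 134 [0.4994 0.0297 0.0579]
sad 108
```

View pics/m8.png

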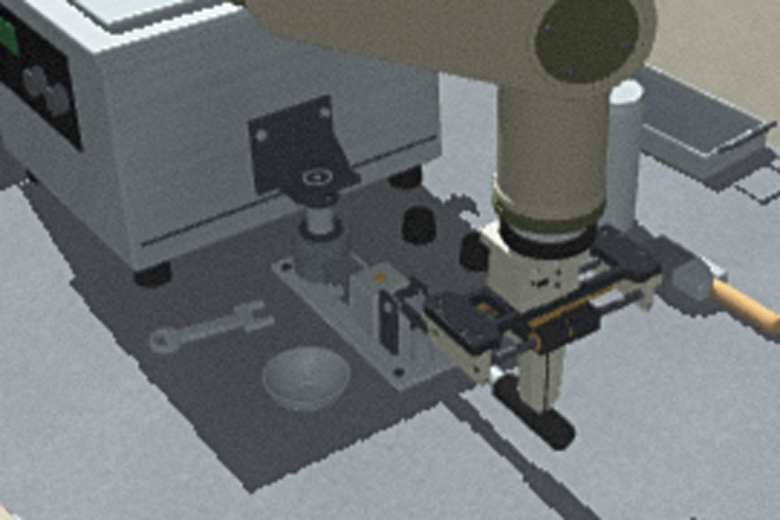

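```bash
python3 -m creep '[[[1,-0.1,-0.6,0,0,0,0],[1,0,-1.3,0.1,0,0,0],[1,0,-1.5,0.2,0,0,0],[1,0,-1.5,0.3,0,0,0],[1,0,-1.6,0.5,0,0,0],[1,0,-1.6,0.6,0,0,0],[1,0,-1.6,0.6,0,0,0],[1,0,-1,0.4,0,0,0]]]'; python3 -c "
from h import *
tool()"
```

```text
t: 15.9
tool_pos: [0.4691, -0.1784, 0.1846]
orientation: [-1.562, 0.114, -0.099]
force: [0.9, 0.1, -1.3]
opening: 0.0004
t 15.9 pos [ 0.4691 -0.1784  0.1846] yaw -7.77 x.z -0.59 z.z 0.29 F [ 0.9  0.1 -1.3] op 0.0004
```

```bash
python3 -m creep '[[[1,0,0.8,-0.2,0,0,-0.5],[1,0,1.3,-0.4,0,0,0],[1,0,1.4,-0.6,0,0,0],[1,0,1.4,-0.5,0,0,0],[1,0,1.4,-0.4,0,0,0],[1,0,1.4,-0.3,0,0,0],[1,0,1.4,-0.2,0,0,0],[1,0,1,-0.1,0,0,0]]]' ; python3 -c "
from h import *
p,R=tool();print('to go down cm',(p[2]-.084)*100)"
```

```text
t: 16.7
tool_pos: [0.4668, -0.207, 0.0756]
orientation: [-1.559, 0.104, -0.112]
force: [-18.3, 17.6, 70.2]
opening: 0.0005
t 16.7 pos [ 0.4668 -0.207   0.0756] yaw -7.86 x.z 0.25 z.z 0.52 F [-18.3  17.6  70.2] op 0.0005
to go down cm -0.8449899603233446
```

```bash
python3 -m creep '[[[1,0,-0.4,0,0,0,0],[1,0,-0.2,0,0,0,0],[1,0,0,0,0,0,0],[1,0,0,0,0,0,0],[1,0,0,0,0,0,0],[1,0,0,0,0,0,0],[1,0,0,0,0,0,0],[1,0,0,0,0,0,0]]]'; python3 meas.py 9; python3 - <<'E'
from h import *
c=dict(np.load('pics/d9.npz'))
cv2.imwrite('pics/m9.png',cv2.resize(c['frame'][130:310,120:390,::-1],(780,520),interpolation=cv2.INTER_CUBIC))
E
```

```text
t: 17.5
tool_pos: [0.4666, -0.2065, 0.084]
orientation: [-1.549, 0.105, -0.114]
force: [-3.5, 5.6, 19.7]
opening: 0.0005
t 17.55 pos [ 0.4666 -0.2065  0.0841] yaw -8.01 x.z 0.25 z.z 1.11 F [-2.7  5.5 20.3] op 0.0006
shelf 199 [0.5142 0.1256 0.0922]
plate 472 [ 0.4798 -0.0344  0.0078]
block 138 [0.4997 0.0294 0.0584]
sad 229
shelf 219 [0.5103 0.1237 0.1138]
plate 360 [ 0.4724 -0.0265  0.0081]
block 141 [0.4993 0.0291 0.0583]
sad 99
```

View pics/m9.png

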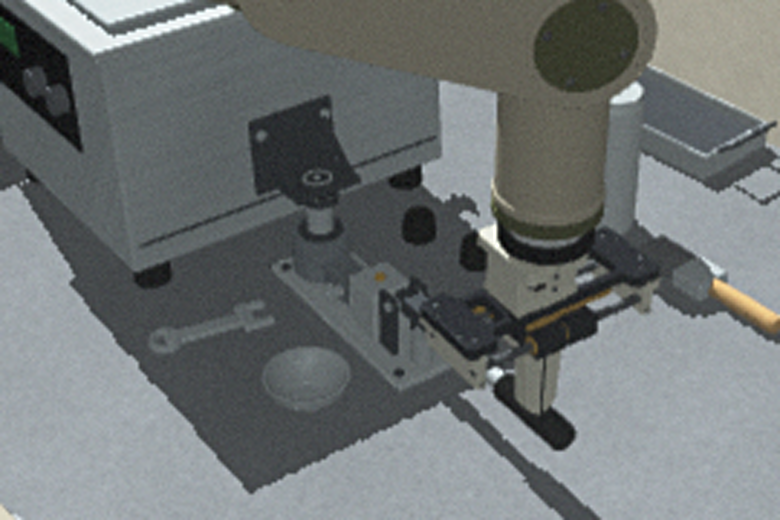

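```bash
python3 - <<'E'
from h import *
for f in('d4','d9'):
    k=dict(np.load(f'pics/{f}.npz'));P=pts(k);W=P[np.all((P>[.36,.14,.14])&(P<[.46,.24,.28]),-1)]
    for _ in range(5):
        A=np.c_[W[:,0],W[:,2],np.ones(len(W))];a=np.linalg.lstsq(A,W[:,1],rcond=None)[0];r=W[:,1]-A@a;W=W[abs(r)<.005]
    print(f,len(W),a.round(4),'foot lift mm',(a[1]*260).round(1))
    T=P[np.all((P>[.35,.25,.24])&(P<[.6,.42,.36]),-1)]
    for _ in range(5):
        A=np.c_[T[:,:2],np.ones(len(T))];b=np.linalg.lstsq(A,T[:,2],rcond=None)[0];r=T[:,2]-A@b;T=T[abs(r)<.005]
    print('lid tilt',b.round(4),len(T),'foot lift',(-b[1]*260).round(1))
tool()
E
```

```text
d4 782 [-0.1101  0.0746  0.22  ] foot lift mm 19.4
lid tilt [1.700e-03 1.000e-04 2.764e-01] 2085 foot lift -0.0
d9 1483 [-0.1133  0.0626  0.233 ] foot lift mm 16.3
lid tilt [ 0.2254 -0.0841  0.2249] 477 foot lift 21.9
t 17.55 pos [ 0.4666 -0.2065  0.0841] yaw -8.01 x.z 0.25 z.z 1.11 F [-2.7  5.5 20.3] op 0.0006
```

```bash
python3 - <<'E'
from h import *
s9=cam('scene','s9.png')
for f in('d0','d9','s9'):
    k=dict(np.load(f'pics/{f}.npz'));P=pts(k)
    for nm,lo,hi,ax in(('wall',[.35,.14,.15],[.66,.24,.25],1),('lid',[.34,.2,.26],[.66,.48,.315],2)):
        W=P[np.all((P>lo)&(P<hi),-1)]
        if len(W)<200: print(f,nm,len(W));continue
        o=[i for i in(0,1,2) if i!=ax];A=np.c_[W[:,o],np.ones(len(W))];rng=np.random.default_rng(0);best=0
        for _ in range(1500):
            i=rng.choice(len(W),3,replace=False)
            try:a=np.linalg.solve(A[i],W[i,ax])
            except Exception:continue
            m=abs(W[:,ax]-A@a)<.0025
            if m.sum()>best:best=m.sum();M=m
        a=np.linalg.lstsq(A[M],W[M,ax],rcond=None)[0];print(f,nm,len(W),best,a.round(4),'tilt*260mm',(abs(a[1])*260).round(1))
E
```

```text
d0 wall 3047 2047 [-0.1156  0.0057  0.235 ] tilt*260mm 1.5
d0 lid 5096 3695 [0.0015 0.0014 0.276 ] tilt*260mm 0.4
d9 wall 2648 1613 [-0.1171  0.0537  0.2362] tilt*260mm 14.0
d9 lid 1751 671 [-0.0089 -0.0622  0.3122] tilt*260mm 16.2
s9 wall 309 297 [-0.1176  0.0654  0.2338] tilt*260mm 17.0
s9 lid 4246 3528 [-0.0071 -0.0637  0.3118] tilt*260mm 16.6
```

```bash
python3 -c "
from h import *
tool();print(robot.close_job())"
```

```text
t 17.6 pos [ 0.4666 -0.2065  0.0841] yaw -8.01 x.z 0.25 z.z 1.11 F [-3.3  6.3 20. ] op 0.0006
the job is handed in; nothing more can be done
None
```

I set the jack under the lift pad, pumped four strokes and handed the job in at 17.6 s with the handle held fully down. The hand-in reports no verdict, so what follows are my own last checks.

- **Placing:** the wrist camera put the saddle about 4 mm past the ring's centre and 2 mm to one side. I aimed slightly past because the pad moves away as it lifts. The jack looked flat, and its base plate did not lift in later depth readings.
- **Lift:** the shelf rose about 22 mm. The tank's tilt from the scene camera (lid and wall) gives about 17 mm under the bracket-side feet, and the side camera's lid reading gives about 16 mm.
- **Reading that disagreed:** the side camera's wall fit gave only 14 mm, or 12.5 mm once its starting tilt is taken off. I discounted it because that camera's view was partly blocked.
- **Fourth stroke:** it gained nothing measurable, so the ram is probably at its by-pass limit.
- **Final hold:** the fingers press the grip with about 20 N at the bottom of its travel. The robot is clear of the tank, and no bystander looked moved in the last picture.
- **Overpress:** the fourth stroke briefly reached about 75 N in total at the wrist (limit 120 N), through the fingers. I eased it to about 20 N. Afterwards the shelf and jack measured about where they were before that stroke.
- **Not measured:** I did not directly measure any shift of the tank's other side.

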